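# Function-test the bonder's latching mushroom stop

### The arm

A 6-joint arm with a two-finger parallel gripper is mounted at the origin on the work surface. World frame = base frame: x ahead of the robot, y to its left, z up, the work surface at z = 0. Lengths are in m, angles in degrees, forces in N, time in s.
With the tool pointing down it reaches from about 0.3 to 0.75 m from the base axis. Payload 8.5 kg.
Tool frame: the origin (TCP) lies on the centre line of the jaws, within the pads' length; the fingertips stand 14 mm ahead of it and the grasp point (between the pads) lies 5 mm behind it; z points along the fingers, y is the direction in which the jaws open and shut (so a half turn about z gives the same grasp; the last joint's range is limited). The gripper opens to 85 mm and grips with 20 to 120 N. Pads are 22 mm wide; open, the fingers measure 114 mm over their backs; the gripper's body (76 mm by 85 mm) begins 54 mm behind the grasp point. The pads swing forward as they close: fully open they stand 13 mm farther back than shut.
Start: joints at [54.758, 21.807, 74.336, -0, 83.858, -12.336], TCP at [0.214, 0.507, 0.245] pointing down, gripper open.
Joint ranges: [-178.18, 178.18], [-50.72, 133.34], [12.68, 142.11], [-81.47, 261.47], [9.98, 163.14], [-165.26, 165.26]. Speed limits (degrees/s): [136.94, 136.94, 180, 180, 180, 180].

### API

Orientations are given as a 3x3 rotation matrix whose columns are the frame's x, y, z axes.
In Python, from rig import env, optics, order, finder gives the robot as it stands.
- The arm moves only by the tool play_rows, never from a script. Its argument "commands" is a list of rows, each an object of numbers: "grip": the closure, from -1 (fully open) to 1 (shut); "x", "y", "z": the shift along the tool's x, y, z in m; "rx", "ry", "rz": the turn, a rotation vector about the tool's x, y, z in rad. A call has 1 to 12 rows; each row shifts and turns the commanded pose from where the row before left it, along the tool's axes as they then stand; what a row does not reach is not made up. A row lasts 1/8 s, in which the tool goes at most 62.5 mm and 10.7 degrees, less where a joint would pass 70% of its speed; a pose out of reach is approached as far as the arm can. A call is refused whole if a number of a shift passes 0.0625 or a number of a turn 0.188, either way. A call with a gripper value outside its range is refused whole. The fingers move at their own pace and stop on an object; "squeeze" is the grip in N (left out, the last holds). Time passes only in rows, so rows that do not move let the fingers close. It gives the time, the measured TCP pose, the force and the opening at its end, in the units of the state.
- env.observe(): the state, without advancing time (a new reading comes with each control period).
- optics.get_image(name): name is "side" or "top"; returns a dict with "color" (400x640x3 uint8, blue, green, red), "range_z" (400x640 float32, m along the optical axis (not along the pixel's ray), 0 where there is no reading), "fov_y" (degrees; the focal length in pixels is half the picture's height over the tangent of half this angle, whatever the lens; pixels are square), "cx", "cy" (the principal point, pixels), "cam_to_world" (4x4, takes a point from camera to world coordinates). Camera axes: x right, y down, z forward; pixel columns grow to the right and rows downward; lengths in m; the calibration is good to about 2 mm. A picture is of the moment at which its call begins.
- order.close_job(): hands the job in, once; it reports no verdict.
Trained networks look in the newest picture that a camera, given by its name, has taken for a name from the list of things; names that differ only in an ending like _2 or _b are one class to them, and where a whole thing is asked for, a point or a joint stands for the part that bears it (a point fixed in the world has none). Each returns a list of dicts, best first, with "conf" (0 to 1); they miss things now and then, are a little off and sometimes report something else, mostly with a low value. They report only what shows in the picture. A call takes as long as a camera call. They do not tell look-alikes from the thing itself.
- finder.boxes_of(camera, thing): "point" ([x, y, z] in m, in world coordinates, good to about 4 mm: the middle of the surface that is visible of it).
The state is a dict: "time_s": time; "q": joint angles; "qvel": joint speeds; "joint_efforts": joint torques, N m; "position": TCP position; "tool_rot": TCP orientation; "ft_force": force on the tool from outside, world axes, zero at the start; "wrist_torque": the same for the moment, N m; "grip_width": finger opening in m.
Only numpy, scipy, OpenCV 4.12 (cv2) and the standard library are available. Lean on these libraries where they do the work, as an engineer would, in place of code of your own. Each camera call takes 0.05 s, during which the arm holds its last target.

### The job

Test the bonder's mushroom stop button, the one with two side lugs: press its dome straight down until it latches, take the fingers away so that it stays in by itself, then push a lug sideways with the fingertips to turn the head clockwise (seen from above) until it unlatches and springs out again. Only push, never pinch a lug between the fingers, and leave the flat feeder button and the loose things on the bench alone.

Things in the scene. Friction and masses are not known exactly. Their poses are not given: they have to be found in the camera images.
- stop_head: Red head of the latching stop: a blunt dome 50 mm wide, flat top 22 mm across, with two straight lugs sticking out on opposite sides (80 mm over both). Origin on its axis at the dome's underside (17 mm above the box top when out), z up; dome top at z = 28 mm. The x axis runs along the lugs, one to +x and one to -x, and turns with the head.
- stop_press (a joint): How far the head is pressed in, m: 0 out, about 0.009 latched, 0.0115 hard stop. Sprung: 3 N at first, some 12 N at the most. Pressed past 0.0105 it latches, and rises to about 0.009 when let go; let go earlier it springs out.
- stop_turn (a joint): How far the head is turned clockwise seen from above, rad: 0 at rest, 0.9 hard stop, sprung back lightly (under 5 N at a lug). Turned past about 0.45 a latched head unlatches and springs up 9 mm; let go, it turns back to 0.
- box_top (a point): Centre of the flat top of the stop's fixed grey and white box (90 x 90 mm, 65 mm high, upright, turned up to 0.8 rad either way), on the head's axis, 65 mm above the bench. The unturned lugs lie along the box's x axis.
- lug_push: Halves (6 mm thick) of the two lugs with the faces to push for clockwise: y = +6 mm on the +x lug (push towards -y), y = -6 mm on the -x lug (push towards +y). Each whole lug is 12 mm thick, ends 40 mm from the axis and spans z = 2 to 20 mm. Origin and axes as the head.
- lug_rear: The other halves of the two lugs, with the opposite faces. Same origin and axes as the head.
- feeder (a joint): Travel of the feeder's flat round red push button (32 mm wide, no lugs), m: 0 out, 0.006 fully in. Leave alone.
- feeder_box_top (a point): Centre of the top of the feeder button's fixed control box (same 90 x 90 x 65 mm box, 65 mm above the bench); the feeder button there reaches 18 mm higher.
- dish_center (a point): Centre of a loose open glass dish, 56 mm across, 18 mm high.
- spool_center (a point): Centre of a loose aluminium wire spool standing upright, 44 mm across, 30 mm high.
- driver_center (a point): Middle of a loose screwdriver lying on the bench, 150 mm long along its x axis, handle 20 mm thick.
Mind the look-alikes: they are no part of the job. What is shaped like the part that bears feeder but green or orange is not meant. What is shaped like the part that bears stop_head but blue is not meant.

How it is judged:
By the outcome, as a careful person would: the job done as asked, in the order asked, and still so for the second after the job is handed in, with the robot touching nothing.
It also fails if it takes over 45 s, if anything falls off the work surface, if the arm or the gripper's body presses on something with over 40 N, if the wrist force passes 120 N, or if a joint passes its speed limit or range.

## Working session

There is one attempt and no reset: what is moved stays moved. The work goes in short steps, Python scripts to look and compute and a tool call to move; the robot and the scene stay as the last step left them, time stands still between calls to the robot, and variables do not carry over. Pictures are saved under pics/ and viewed, and the job is handed in when it is done.

Besides the shell and the picture viewer there is one more tool, called as a command line: name --argument value ..., lists and objects as JSON in quotes. play_rows: Moves the arm, as the interface text tells. Its arguments: {"type":"object","properties":{"commands":{"type":"array"},"squeeze":{"type":"number"}},"required":["commands"]}

```bash
mkdir -p pics; ls; cat > h.py <<'E'
import numpy as np, cv2
from rig import env, optics, order, finder
def grab(n):
    d=optics.get_image(n); return d
def cloud(d):
    c=d["range_z"]; h,w=c.shape; f=h/2/np.tan(np.radians(d["fov_y"])/2)
    v,u=np.mgrid[:h,:w]; P=np.stack([(u-d["cx"])/f*c,(v-d["cy"])/f*c,c,np.ones_like(c)],-1)
    W=P@np.array(d["cam_to_world"]).T; W=W[...,:3]; W[c==0]=np.nan; return W
E
python3 - <<'E'
from h import *
for n in ("top","side"):
    d=grab(n); cv2.imwrite(f"pics/{n}0.png",d["color"]); print(n,np.round(d["cam_to_world"],3).tolist(),d["fov_y"])
    for t in ("stop_head","feeder","lug_push","dish_center","spool_center","driver_center"):
        try: print(t,[(np.round(b["point"],3).tolist(),round(b["conf"],2)) for b in finder.boxes_of(n,t)])
        except Exception as e: print(t,e)
print(env.observe())
E
```

```text
pics
top [[-0.015, -0.994, 0.111, 0.478], [-1.0, 0.014, -0.006, 0.014], [0.004, -0.112, -0.994, 1.016], [0.0, 0.0, 0.0, 1.0]] 54.53000792778414
stop_head [([0.514, 0.395, 0.103], 0.79), ([0.463, 0.236, 0.106], 0.78)]
feeder [([0.56, -0.204, 0.088], 0.7), ([0.639, -0.345, 0.086], 0.44), ([0.455, -0.356, 0.09], 0.42)]
lug_push [([0.492, 0.4, 0.099], 0.59), ([0.45, 0.236, 0.103], 0.53)]
dish_center [([0.49, -0.009, 0.009], 0.84)]
spool_center [([0.601, -0.003, 0.029], 0.6), ([0.561, -0.198, 0.066], 0.33)]
driver_center [([0.76, -0.036, 0.016], 0.76)]
side [[0.89, -0.31, 0.334, 0.268], [-0.455, -0.606, 0.652, -0.583], [0.0, -0.732, -0.681, 0.719], [0.0, 0.0, 0.0, 1.0]] 52.30822614379894
stop_head [([0.465, 0.231, 0.106], 0.81), ([0.505, 0.388, 0.104], 0.53)]
feeder [([0.638, -0.35, 0.086], 0.68), ([0.454, -0.358, 0.089], 0.58), ([0.56, -0.204, 0.089], 0.45)]
lug_push []
dish_center [([0.491, -0.008, 0.013], 0.78), ([0.602, -0.007, 0.028], 0.22)]
spool_center [([0.6, -0.006, 0.028], 0.58)]
driver_center [([0.758, -0.04, 0.018], 0.84)]
{'time_s': 0.7, 'q': array([ 5.47575914e+01,  2.18047468e+01,  7.43377930e+01,  9.75754901e-04,
        8.38574887e+01, -1.23348649e+01]), 'qvel': array([ 0.04214594, -0.06910842, -0.00880329,  0.00600194,  0.01802377,
       -0.05691735]), 'joint_efforts': array([-1.32447549e-03, -4.48252988e+01, -2.31432045e+01, -3.36836574e-04,
        7.19714135e-04,  9.62423101e-07]), 'position': array([0.21405554, 0.50660035, 0.24532815]), 'tool_rot': array([[-9.21133456e-01,  3.89246910e-01, -1.41156165e-05],
       [ 3.89246910e-01,  9.21133456e-01,  9.36488398e-06],
       [ 1.66476188e-05,  3.13184782e-06, -1.00000000e+00]]), 'ft_force': array([-0.26854821,  0.19266351, -0.19454524]), 'wrist_torque': array([ 0.03251843,  0.00941318, -0.03673125]), 'grip_width': 0.08522155519373201}
```

View pics/top0.png

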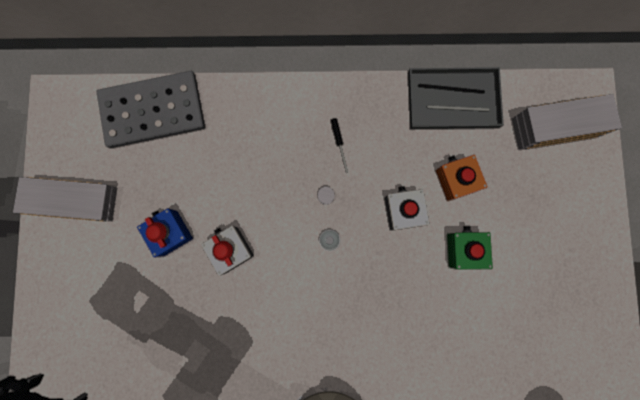

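View pics/side0.png

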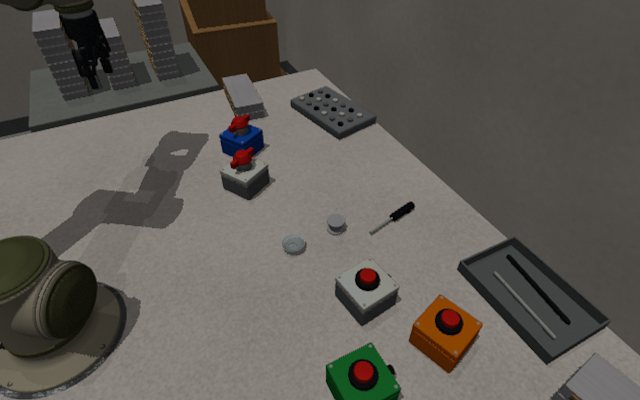

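The top view shows the white stop box at about (226,250), with the blue look-alike at (163,232). The feeder is the white box at (408,208). Next I'll measure the head axis, lug direction and box yaw.

```bash
python3 - <<'E'
from h import *
for n,c in (("top",(226,250)),("side",(245,170))):
    d=grab(n); W=cloud(d); im=d["color"].astype(int); 
    g=np.hypot(W[...,0]-.465,W[...,1]-.235)<.085
    red=g&(im[...,2]>70)&(im[...,1]<.45*im[...,2])&(im[...,0]<.45*im[...,2])
    P=W[red]; print(n,red.sum(),"z",np.nanpercentile(P[:,2],[2,50,98]))
    t=P[P[:,2]>.107]; print("flat",len(t),t.mean(0), (t.min(0)+t.max(0))/2)
    L=P[(P[:,2]<.104)&(P[:,2]>.08)]
    c2=np.nanmedian(t,0)[:2]
    for P2 in [P]:
        r=P2[:,:2]-c2; far=np.hypot(*r.T)>.028; a=r[far]; 
        ang=np.degrees(np.arctan2(a[:,1],a[:,0])); 
        print("lug ang",len(a),np.sort(ang).round()[::max(1,len(a)//20)], "dbl-angle mean",np.degrees(np.angle(np.exp(2j*np.radians(ang)).sum()))/2)
    b=g&~red&(abs(W[...,2]-.065)<.006); B=W[b][:,:2].astype(np.float32); rc=cv2.minAreaRect(B); print("box",rc, np.median(W[b][:,2]))
    u0,v0=c; cr=d["color"][max(0,v0-60):v0+60,max(0,u0-60):u0+60]; cv2.imwrite(f"pics/{n}1.png",cv2.resize(cr,None,fx=5,fy=5,interpolation=cv2.INTER_CUBIC))
E
```

```text
top 330 z [0.09552154 0.10601441 0.11262443]
flat 145 [0.46565726 0.24465547 0.10969098] [0.46586124 0.24375935 0.11082362]
lug ang 43 [-156. -154. -152. -149. -148. -145. -145. -142. -141. -140.   21.   22.
   24.   25.   26.   27.   29.   31.   31.   33.   36.   38.] dbl-angle mean 30.2445636982809
box ((0.4653385579586029, 0.24507714807987213), (0.08971667289733887, 0.09002114832401276), 30.623737335205078) 0.0649566209987773
side 232 z [0.09198462 0.10230554 0.11085797]
flat 66 [0.46588658 0.24221898 0.10911778] [0.4664214  0.24271009 0.10910782]
lug ang 28 [-159. -158. -156. -155. -152. -151. -151. -150. -150. -149. -146. -145.
 -143.   26.   26.   27.   28.   29.   32.   32.   32.   33.   37.   38.
   38.   40.   42.   47.] dbl-angle mean 31.43482697326368
box ((0.4668180048465729, 0.24470184743404388), (0.09142817556858063, 0.09280943870544434), 30.188920974731445) 0.06433968842944665
```

```bash
python3 -c "
import cv2,numpy as np
a=cv2.imread('pics/top1.png');b=cv2.imread('pics/side1.png');a=cv2.resize(a,(400,400));b=cv2.resize(b,(400,400));cv2.imwrite('pics/both1.png',np.hstack([a,b]))"
```

```text
(no output)
```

View pics/both1.png

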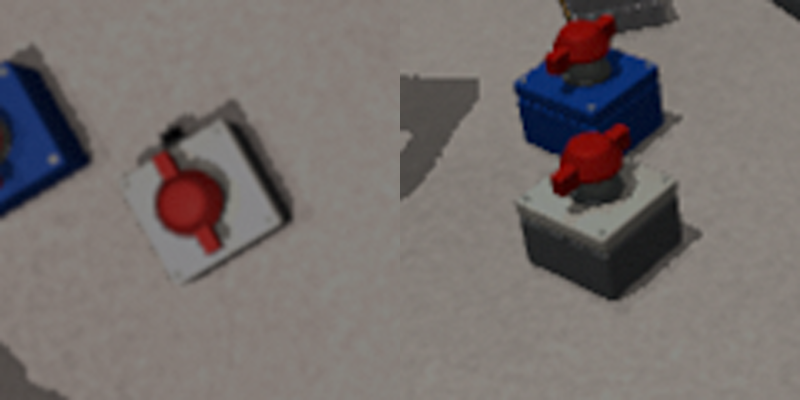

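play_rows --commands '[{"grip": 1, "x": -0.0417, "y": -0.018}, {"grip": 1, "x": -0.0417, "y": -0.018}, {"grip": 1, "x": -0.0417, "y": -0.018}, {"grip": 1, "x": -0.0417, "y": -0.018}, {"grip": 1, "x": -0.0417, "y": -0.018}, {"grip": 1, "x": -0.0417, "y": -0.018}, {"grip": 1, "x": -0.0417, "y": -0.018}, {"grip": 1, "x": -0.0417, "y": -0.018}, {"grip": 1, "rz": -0.156}, {"grip": 1, "rz": -0.156}, {"grip": 1, "rz": -0.156}, {"grip": 1, "rz": -0.156}]' --squeeze 20

```text
invalid input at $.commands[0]: expected keys grip, x, y, z, rx, ry, rz
```

play_rows --commands '[{"grip": 1, "rz": -0.156}, {"grip": 1, "rz": -0.156}, {"grip": 1}, {"grip": 1}, {"grip": 1}]'

```text
invalid input at $.commands[0]: expected keys grip, x, y, z, rx, ry, rz
```

```bash
python3 - <<'E'
from h import *
s=env.observe(); print(s["time_s"],s["position"],s["tool_rot"],s["ft_force"],s["grip_width"],s["q"])
E
```

```text
0.8 [0.21408109 0.50659877 0.24532637] [[-9.21126299e-01  3.89263846e-01 -1.60278299e-05]
 [ 3.89263846e-01  9.21126298e-01 -3.82331113e-05]
 [-1.19112347e-07 -4.14565790e-05 -9.99999999e-01]] [-0.5294545   0.19212796 -0.35788476] 0.08515043771274344 [ 5.47559414e+01  2.18067714e+01  7.43348740e+01 -5.17072961e-04
  8.38606736e+01 -1.23353018e+01]
```

All keys are required in every row.

play_rows --commands '[{"grip": 1, "x": -0.0417, "y": -0.018, "z": 0, "rx": 0, "ry": 0, "rz": 0}, {"grip": 1, "x": -0.0417, "y": -0.018, "z": 0, "rx": 0, "ry": 0, "rz": 0}, {"grip": 1, "x": -0.0417, "y": -0.018, "z": 0, "rx": 0, "ry": 0, "rz": 0}, {"grip": 1, "x": -0.0417, "y": -0.018, "z": 0, "rx": 0, "ry": 0, "rz": 0}, {"grip": 1, "x": -0.0417, "y": -0.018, "z": 0, "rx": 0, "ry": 0, "rz": 0}, {"grip": 1, "x": -0.0417, "y": -0.018, "z": 0, "rx": 0, "ry": 0, "rz": 0}, {"grip": 1, "x": -0.0417, "y": -0.018, "z": 0, "rx": 0, "ry": 0, "rz": 0}, {"grip": 1, "x": -0.0417, "y": -0.018, "z": 0, "rx": 0, "ry": 0, "rz": 0}, {"grip": 1, "x": 0, "y": 0, "z": 0, "rx": 0, "ry": 0, "rz": -0.156}, {"grip": 1, "x": 0, "y": 0, "z": 0, "rx": 0, "ry": 0, "rz": -0.156}, {"grip": 1, "x": 0, "y": 0, "z": 0, "rx": 0, "ry": 0, "rz": -0.156}, {"grip": 1, "x": 0, "y": 0, "z": 0, "rx": 0, "ry": 0, "rz": -0.156}]' --squeeze 20

```text
time_s: 2.3
position: [0.4653, 0.2441, 0.2453]
tool_rot: [[-0.974, -0.227, 0.0], [-0.227, 0.974, 0.0], [-0.0, 0.0, -1.0]]
ft_force: [0.3, -0.1, -0.5]
grip_width: 0.0002
```

play_rows --commands '[{"grip": 1, "x": 0, "y": 0, "z": 0, "rx": 0, "ry": 0, "rz": -0.156}, {"grip": 1, "x": 0, "y": 0, "z": 0, "rx": 0, "ry": 0, "rz": -0.156}, {"grip": 1, "x": 0, "y": 0, "z": 0.04, "rx": 0, "ry": 0, "rz": 0}, {"grip": 1, "x": 0, "y": 0, "z": 0.04, "rx": 0, "ry": 0, "rz": 0}, {"grip": 1, "x": 0, "y": 0, "z": 0, "rx": 0, "ry": 0, "rz": 0}, {"grip": 1, "x": 0, "y": 0, "z": 0, "rx": 0, "ry": 0, "rz": 0}]'

```text
time_s: 3.05
position: [0.466, 0.2443, 0.1668]
tool_rot: [[-0.86, -0.511, 0.002], [-0.511, 0.86, 0.001], [-0.002, -0.001, -1.0]]
ft_force: [-0.1, 0.9, -0.1]
grip_width: -0.0002
```

```bash
cat > st.py <<'E'
from h import *
s=env.observe(); R=s["tool_rot"]; ax=np.array([.4655,.2447,.110])
print(s["time_s"],s["position"].round(4),"yaw",np.degrees(np.arctan2(R[1,0],R[0,0])).round(2),"zax",R[:,2].round(4),s["ft_force"].round(2),s["grip_width"].round(4)); print("to axis in tool:",(R.T@(ax-s["position"])).round(4))
E
python3 st.py; python3 - <<'E'
from h import *
ims=[]
for n,(u0,v0) in (("top",(226,240)),("side",(245,150))):
    d=grab(n); cr=d["color"][v0-60:v0+60,u0-60:u0+60]; ims.append(cv2.resize(cr,(400,400),interpolation=cv2.INTER_CUBIC))
cv2.imwrite("pics/b2.png",np.hstack(ims))
E
```

```text
Traceback (most recent call last):
  File "st.py", line 3, in <module>
    print(s["time_s"],s["position"].round(4),"yaw",np.degrees(np.arctan2(R[1,0],R[0,0])).round(2),"zax",R[:,2].round(4),s["ft_force"].round(2),s["grip_width"].round(4)); print("to axis in tool:",(R.T@(ax-s["position"])).round(4))
                                                                                                                                               ^^^^^^^^^^^^^^^^^^^^^
AttributeError: 'float' object has no attribute 'round'
```

View pics/b2.png

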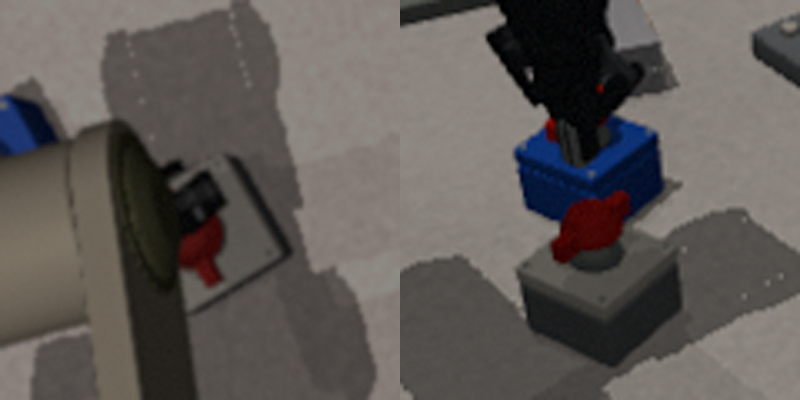

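The fingers are shut and stand above the head: the side view shows the tips at about (580,150) in the crop, over the dome. The blue head is behind them and clear. Now down to just above the dome.

play_rows --commands '[{"grip": 1, "x": 0, "y": 0, "z": 0.018, "rx": 0, "ry": 0, "rz": 0}, {"grip": 1, "x": 0, "y": 0, "z": 0.018, "rx": 0, "ry": 0, "rz": 0}, {"grip": 1, "x": 0, "y": 0, "z": 0, "rx": 0, "ry": 0, "rz": 0}, {"grip": 1, "x": 0, "y": 0, "z": 0, "rx": 0, "ry": 0, "rz": 0}, {"grip": 1, "x": 0, "y": 0, "z": 0.003, "rx": 0, "ry": 0, "rz": 0}, {"grip": 1, "x": 0, "y": 0, "z": 0, "rx": 0, "ry": 0, "rz": 0}]'

```text
time_s: 3.9
position: [0.4654, 0.2441, 0.1266]
tool_rot: [[-0.86, -0.511, 0.0], [-0.511, 0.86, 0.0], [-0.0, -0.0, -1.0]]
ft_force: [0.5, 0.6, -0.3]
grip_width: 0.0003
```

```bash
sed -i 's/s\["grip_width"\].round(4)/s["grip_width"]/' st.py; python3 st.py
```

```text
3.9 [0.4654 0.2441 0.1266] yaw -149.28 zax [ 3.e-04  1.e-04 -1.e+00] [ 0.5   0.57 -0.28] 0.0003498487673303439
to axis in tool: [-0.0004  0.0004  0.0166]
```

Centred within 1 mm. I'll press in small steps and watch the force.

play_rows --commands '[{"grip": 1, "x": 0, "y": 0, "z": 0.003, "rx": 0, "ry": 0, "rz": 0}, {"grip": 1, "x": 0, "y": 0, "z": 0.003, "rx": 0, "ry": 0, "rz": 0}, {"grip": 1, "x": 0, "y": 0, "z": 0, "rx": 0, "ry": 0, "rz": 0}]'

```text
time_s: 4.28
position: [0.4656, 0.2442, 0.1206]
tool_rot: [[-0.86, -0.511, 0.001], [-0.511, 0.86, 0.0], [-0.001, -0.0, -1.0]]
ft_force: [0.3, 0.2, 3.0]
grip_width: 0.0001
```

play_rows --commands '[{"grip": 1, "x": 0, "y": 0, "z": 0.003, "rx": 0, "ry": 0, "rz": 0}, {"grip": 1, "x": 0, "y": 0, "z": 0.002, "rx": 0, "ry": 0, "rz": 0}, {"grip": 1, "x": 0, "y": 0, "z": 0, "rx": 0, "ry": 0, "rz": 0}]'

```text
time_s: 4.65
position: [0.4656, 0.2442, 0.1157]
tool_rot: [[-0.86, -0.511, 0.001], [-0.511, 0.86, 0.0], [-0.001, -0.0, -1.0]]
ft_force: [-0.2, 0.4, 5.7]
grip_width: -0.0001
```

play_rows --commands '[{"grip": 1, "x": 0, "y": 0, "z": 0.002, "rx": 0, "ry": 0, "rz": 0}, {"grip": 1, "x": 0, "y": 0, "z": 0, "rx": 0, "ry": 0, "rz": 0}]'

```text
time_s: 4.9
position: [0.4656, 0.2442, 0.1139]
tool_rot: [[-0.86, -0.511, 0.001], [-0.511, 0.86, 0.0], [-0.001, -0.0, -1.0]]
ft_force: [-1.7, -0.9, 8.1]
grip_width: -0.0001
```

play_rows --commands '[{"grip": 1, "x": 0, "y": 0, "z": 0.001, "rx": 0, "ry": 0, "rz": 0}, {"grip": 1, "x": 0, "y": 0, "z": 0, "rx": 0, "ry": 0, "rz": 0}]'

```text
time_s: 5.15
position: [0.4656, 0.2442, 0.1129]
tool_rot: [[-0.86, -0.511, 0.001], [-0.511, 0.86, 0.0], [-0.001, -0.0, -1.0]]
ft_force: [-1.6, -1.5, 7.6]
grip_width: 0.0001
```

play_rows --commands '[{"grip": 1, "x": 0, "y": 0, "z": 0.001, "rx": 0, "ry": 0, "rz": 0}, {"grip": 1, "x": 0, "y": 0, "z": 0, "rx": 0, "ry": 0, "rz": 0}]'

```text
time_s: 5.4
position: [0.4656, 0.2442, 0.1124]
tool_rot: [[-0.86, -0.511, 0.002], [-0.511, 0.86, 0.0], [-0.002, -0.001, -1.0]]
ft_force: [-2.9, -0.7, 11.9]
grip_width: -0.0
```

play_rows --commands '[{"grip": 1, "x": 0, "y": 0, "z": 0.001, "rx": 0, "ry": 0, "rz": 0}, {"grip": 1, "x": 0, "y": 0, "z": 0, "rx": 0, "ry": 0, "rz": 0}]'

```text
time_s: 5.65
position: [0.4657, 0.2442, 0.1123]
tool_rot: [[-0.86, -0.511, 0.003], [-0.511, 0.86, 0.0], [-0.002, -0.001, -1.0]]
ft_force: [-5.7, -2.2, 20.9]
grip_width: -0.0001
```

That's the hard stop: the force rose to 21 N with no more travel. I'll lift straight up, step aside towards the -x lug's push side and look.

play_rows --commands '[{"grip": 1, "x": 0, "y": 0, "z": -0.005, "rx": 0, "ry": 0, "rz": 0}, {"grip": 1, "x": 0, "y": 0, "z": -0.015, "rx": 0, "ry": 0, "rz": 0}, {"grip": 1, "x": 0, "y": 0, "z": -0.02, "rx": 0, "ry": 0, "rz": 0}, {"grip": 1, "x": 0.0205, "y": -0.018, "z": 0, "rx": 0, "ry": 0, "rz": 0}, {"grip": 1, "x": 0.0205, "y": -0.018, "z": 0, "rx": 0, "ry": 0, "rz": 0}, {"grip": 1, "x": 0, "y": 0, "z": 0, "rx": 0, "ry": 0, "rz": 0}, {"grip": 1, "x": 0, "y": 0, "z": 0, "rx": 0, "ry": 0, "rz": 0}]'

```text
time_s: 6.52
position: [0.4487, 0.1926, 0.1503]
tool_rot: [[-0.86, -0.511, 0.0], [-0.511, 0.86, 0.0], [-0.0, 0.0, -1.0]]
ft_force: [-0.6, 0.2, -0.5]
grip_width: -0.0004
```

```bash
python3 st.py; cat > look.py <<'E'
from h import *
import sys
ims=[]
for n,(u0,v0) in (("top",(226,240)),("side",(245,150))):
    d=grab(n); cr=d["color"][v0-60:v0+60,u0-60:u0+60]; ims.append(cv2.resize(cr,(400,400),interpolation=cv2.INTER_CUBIC))
    W=cloud(d); im=d["color"].astype(int); g=np.hypot(W[...,0]-.4655,W[...,1]-.2447)<.05
    red=g&(im[...,2]>40)&(im[...,1]<.5*im[...,2])&(im[...,0]<.5*im[...,2]); P=W[red]
    print(n,len(P),"z pct 2,50,90,98",np.percentile(P[:,2],[2,50,90,98]).round(4) if len(P) else "")
    r=P[:,:2]-[.4655,.2447]; a=r[np.hypot(*r.T)>.028]
    if len(a): print("lug ang",np.degrees(np.angle(((a[:,0]+1j*a[:,1])**2).sum()))/2)
cv2.imwrite(f"pics/{sys.argv[1]}.png",np.hstack(ims))
E
python3 look.py b3
```

```text
6.525 [0.4487 0.1926 0.1503] yaw -149.29 zax [ 2.e-04  2.e-04 -1.e+00] [-0.63  0.17 -0.53] -0.00036351775485278726
to axis in tool: [-0.041   0.0362  0.0403]
top 1 z pct 2,50,90,98 [0.4109 0.4109 0.4109 0.4109]
side 242 z pct 2,50,90,98 [0.078  0.09   0.0972 0.1   ]
lug ang 30.915481786956608
```

View pics/b3.png

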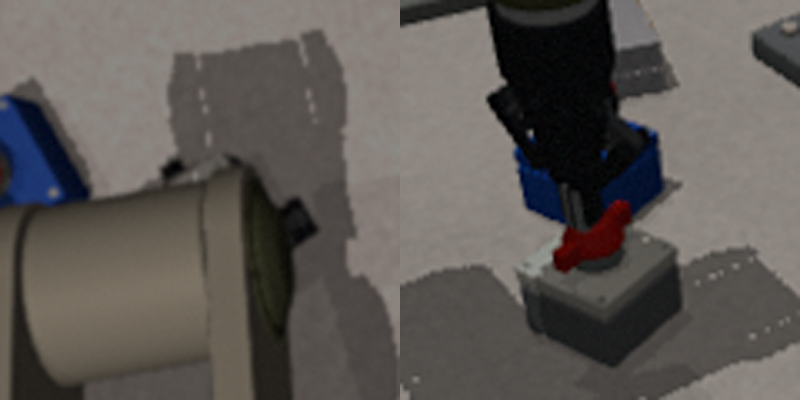

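```bash
python3 - <<'E'
from h import *
d=grab("side"); T=np.linalg.inv(np.array(d["cam_to_world"])); f=200/np.tan(np.radians(d["fov_y"])/2)
def pr(p):
    q=T@np.r_[p,1]; return ((d["cx"]+f*q[0]/q[2]-185)*400/120,(d["cy"]+f*q[1]/q[2]-90)*400/120, q[2])
s=env.observe(); R=s["tool_rot"]; p=s["position"]
for l in (.014,): 
  for dx in(-.011,.011):
    for dy in (-.0145,.0145): print(np.round(pr(p+R@[dx,dy,l]),2))
print(np.round(pr([.4655,.2447,.1]),2))
W=cloud(d); im=d["color"]
g=(np.hypot(W[...,0]-p[0],W[...,1]-p[1])<.05)&(im.max(-1)<70)&(W[...,2]>.115)
P=(W[g]-p)@R; 
for lo in np.arange(-.1,.02,.01):
    q=P[(P[:,2]>=lo)&(P[:,2]<lo+.01)]
    if len(q): print(round(lo,3),len(q),q.min(0).round(4),q.max(0).round(4))
E
```

```text
[208.3  220.74   0.96]
[176.96 207.74   0.97]
[188.04 236.82   0.95]
[156.49 223.46   0.96]
[187.98 217.42   1.03]
-0.1 125 [-0.0077 -0.0435 -0.0999] [ 0.0189  0.0359 -0.0901]
-0.09 137 [-0.0061 -0.0498 -0.0899] [ 0.0196  0.0478 -0.08  ]
-0.08 107 [-0.0051 -0.0472 -0.0799] [ 0.0191  0.0494 -0.07  ]
-0.07 99 [-0.0024 -0.0477 -0.07  ] [ 0.0168  0.0458 -0.06  ]
-0.06 123 [-0.0154 -0.0483 -0.0599] [ 0.0174  0.0494 -0.0501]
-0.05 89 [-0.0163 -0.0438 -0.05  ] [ 0.0153  0.0459 -0.0401]
-0.04 99 [-0.0106 -0.0353 -0.0399] [ 0.0129  0.0338 -0.0301]
-0.03 29 [ 0.0033 -0.0168 -0.0299] [ 0.0121  0.0204 -0.0202]
-0.02 39 [-0.0082 -0.015  -0.02  ] [ 0.0104  0.012  -0.0106]
-0.01 43 [-0.0071 -0.0166 -0.0097] [ 0.0114  0.0122 -0.0002]
-0.0 36 [-0.0086 -0.0145  0.0003] [0.011  0.0116 0.0099]
0.01 7 [-0.0051 -0.0092  0.0108] [ 0.0081 -0.002   0.0149]
```

The head stays latched by itself: its top is at z 0.100 against 0.110 before, and its lugs are unturned at about 31°. Now down beside the -x lug.

play_rows --commands '[{"grip": 1, "x": 0, "y": 0, "z": 0.02, "rx": 0, "ry": 0, "rz": 0}, {"grip": 1, "x": 0, "y": 0, "z": 0.02, "rx": 0, "ry": 0, "rz": 0}, {"grip": 1, "x": 0, "y": 0, "z": 0.016, "rx": 0, "ry": 0, "rz": 0}, {"grip": 1, "x": 0, "y": 0, "z": 0, "rx": 0, "ry": 0, "rz": 0}, {"grip": 1, "x": 0, "y": 0.006, "z": 0, "rx": 0, "ry": 0, "rz": 0}, {"grip": 1, "x": 0, "y": 0.006, "z": 0, "rx": 0, "ry": 0, "rz": 0}, {"grip": 1, "x": 0, "y": 0, "z": 0, "rx": 0, "ry": 0, "rz": 0}]'

```text
time_s: 7.55
position: [0.4422, 0.2031, 0.0948]
tool_rot: [[-0.859, -0.512, 0.001], [-0.512, 0.859, 0.0], [-0.001, -0.0, -1.0]]
ft_force: [0.4, 0.0, 0.6]
grip_width: -0.0001
```

```bash
python3 st.py; python3 look.py b4
```

```text
7.55 [0.4422 0.2031 0.0948] yaw -149.22 zax [ 8.e-04  2.e-04 -1.e+00] [0.43 0.03 0.61] -9.01744246835379e-05
to axis in tool: [-0.0414  0.0238 -0.0152]
top 24 z pct 2,50,90,98 [0.0851 0.0931 0.0952 0.096 ]
lug ang 28.099443326404568
side 42 z pct 2,50,90,98 [0.0749 0.0844 0.0894 0.0982]
lug ang 26.560305417384576
```

View pics/b4.png

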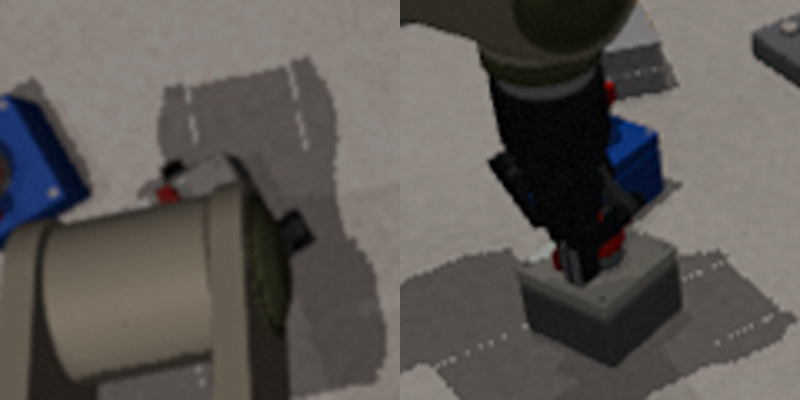

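The fingertips are beside the lug, low over the box (side crop, about (580,275)). No contact yet. Pushing in steps.

play_rows --commands '[{"grip": 1, "x": 0, "y": 0.004, "z": 0, "rx": 0, "ry": 0, "rz": 0}, {"grip": 1, "x": 0, "y": 0.004, "z": 0, "rx": 0, "ry": 0, "rz": 0}, {"grip": 1, "x": 0, "y": 0, "z": 0, "rx": 0, "ry": 0, "rz": 0}]'

```text
time_s: 8.02
position: [0.438, 0.2097, 0.0943]
tool_rot: [[-0.859, -0.511, -0.0], [-0.511, 0.859, 0.0], [0.0, 0.0, -1.0]]
ft_force: [0.1, -0.8, -0.3]
grip_width: 0.0
```

play_rows --commands '[{"grip": 1, "x": 0, "y": 0.004, "z": 0, "rx": 0, "ry": 0, "rz": 0}, {"grip": 1, "x": 0, "y": 0.003, "z": 0, "rx": 0, "ry": 0, "rz": 0}, {"grip": 1, "x": 0, "y": 0, "z": 0, "rx": 0, "ry": 0, "rz": 0}]'

```text
time_s: 8.4
position: [0.4347, 0.2156, 0.0943]
tool_rot: [[-0.86, -0.511, 0.0], [-0.511, 0.86, -0.0], [-0.0, -0.0, -1.0]]
ft_force: [1.0, -1.9, -1.3]
grip_width: -0.0001
```

```bash
python3 st.py; python3 look.py b5
```

```text
8.4 [0.4347 0.2156 0.0943] yaw -149.26 zax [ 2.e-04 -0.e+00 -1.e+00] [ 0.97 -1.91 -1.26] -9.598431520307845e-05
to axis in tool: [-0.0414  0.0093 -0.0157]
top 32 z pct 2,50,90,98 [0.0861 0.0927 0.0946 0.0952]
lug ang 13.94299905011042
side 152 z pct 2,50,90,98 [0.078  0.0898 0.0983 0.231 ]
lug ang 23.044930389957216
```

View pics/b5.png

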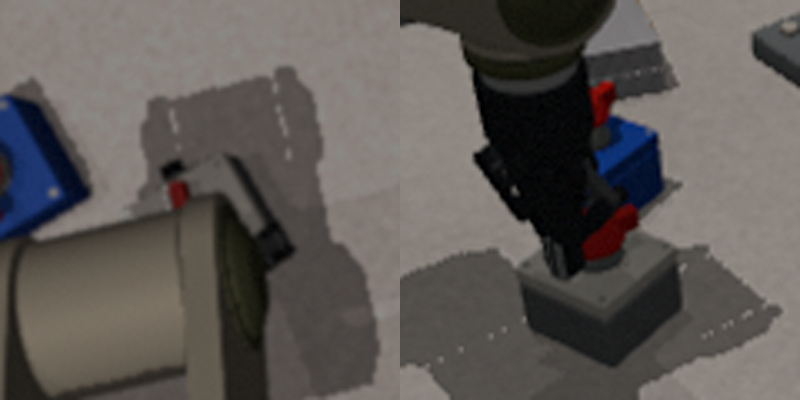

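The head has turned clockwise about 17–20° and is still latched. Pushing on.

play_rows --commands '[{"grip": 1, "x": 0, "y": 0.003, "z": 0, "rx": 0, "ry": 0, "rz": 0}, {"grip": 1, "x": 0, "y": 0.003, "z": 0, "rx": 0, "ry": 0, "rz": 0}, {"grip": 1, "x": 0, "y": 0.002, "z": 0, "rx": 0, "ry": 0, "rz": 0}, {"grip": 1, "x": 0, "y": 0, "z": 0, "rx": 0, "ry": 0, "rz": 0}]'

```text
time_s: 9.0
position: [0.4305, 0.2224, 0.0944]
tool_rot: [[-0.859, -0.511, 0.0], [-0.511, 0.859, -0.0], [-0.0, -0.0, -1.0]]
ft_force: [1.2, -2.3, 1.9]
grip_width: 0.0001
```

```bash
python3 st.py; python3 look.py b6
```

```text
9.0 [0.4305 0.2224 0.0944] yaw -149.26 zax [ 1.e-04 -0.e+00 -1.e+00] [ 1.17 -2.28  1.85] 0.00014802756320911288
to axis in tool: [-0.0415  0.0012 -0.0156]
top 30 z pct 2,50,90,98 [0.0874 0.0928 0.0954 0.0959]
lug ang 1.656277605741072
side 198 z pct 2,50,90,98 [0.0764 0.0913 0.1007 0.2209]
lug ang 4.075821141077306
```

View pics/b6.png

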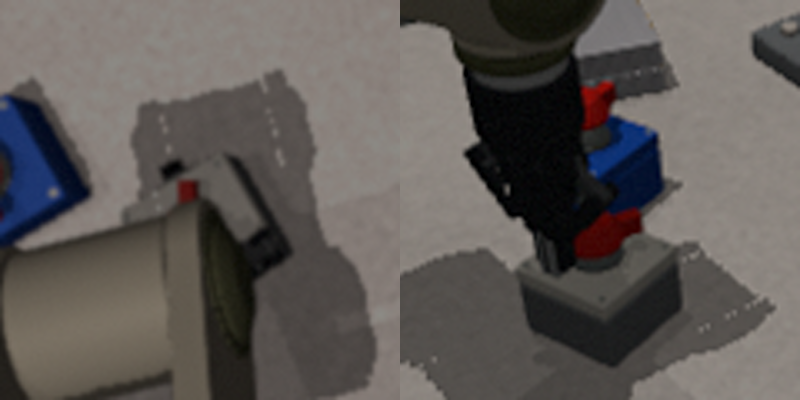

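It's at about 26° and not risen yet, so a few more mm.

play_rows --commands '[{"grip": 1, "x": 0, "y": 0.003, "z": 0, "rx": 0, "ry": 0, "rz": 0}, {"grip": 1, "x": 0, "y": 0.003, "z": 0, "rx": 0, "ry": 0, "rz": 0}, {"grip": 1, "x": 0, "y": 0, "z": 0, "rx": 0, "ry": 0, "rz": 0}, {"grip": 1, "x": 0, "y": 0, "z": 0, "rx": 0, "ry": 0, "rz": 0}]'

```text
time_s: 9.6
position: [0.4273, 0.2275, 0.0942]
tool_rot: [[-0.86, -0.511, -0.001], [-0.511, 0.86, -0.0], [0.001, 0.0, -1.0]]
ft_force: [-0.5, -1.1, 0.6]
grip_width: -0.0004
```

```bash
python3 st.py; python3 look.py b7
```

```text
9.6 [0.4273 0.2275 0.0942] yaw -149.27 zax [-6.e-04 -1.e-04 -1.e+00] [-0.55 -1.14  0.64] -0.0003546251902196333
to axis in tool: [-0.0417 -0.0047 -0.0158]
top 45 z pct 2,50,90,98 [0.0909 0.101  0.1037 0.1042]
lug ang -6.098940720162873
side 206 z pct 2,50,90,98 [0.086  0.0994 0.1086 0.2183]
lug ang -9.388166013213551
```

View pics/b7.png

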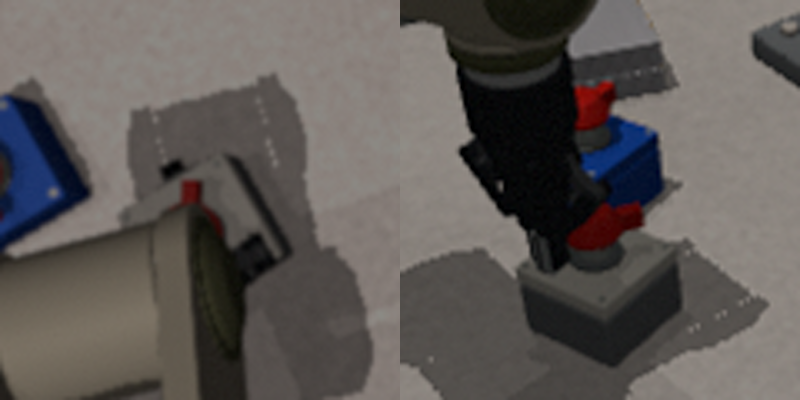

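The head sprang up about 9 mm (lug top 0.095 → 0.104) at roughly 36°. Backing off the way I came, then up and away.

play_rows --commands '[{"grip": 1, "x": 0, "y": -0.008, "z": 0, "rx": 0, "ry": 0, "rz": 0}, {"grip": 1, "x": 0, "y": -0.01, "z": 0, "rx": 0, "ry": 0, "rz": 0}, {"grip": 1, "x": 0, "y": -0.01, "z": 0, "rx": 0, "ry": 0, "rz": 0}, {"grip": 1, "x": 0.005, "y": -0.015, "z": 0, "rx": 0, "ry": 0, "rz": 0}, {"grip": 1, "x": 0.005, "y": -0.015, "z": 0, "rx": 0, "ry": 0, "rz": 0}, {"grip": 1, "x": 0, "y": 0, "z": -0.03, "rx": 0, "ry": 0, "rz": 0}, {"grip": 1, "x": 0, "y": 0, "z": -0.04, "rx": 0, "ry": 0, "rz": 0}, {"grip": 1, "x": 0, "y": 0, "z": -0.05, "rx": 0, "ry": 0, "rz": 0}, {"grip": 1, "x": 0.04, "y": -0.04, "z": 0, "rx": 0, "ry": 0, "rz": 0}, {"grip": 1, "x": 0.04, "y": -0.04, "z": 0, "rx": 0, "ry": 0, "rz": 0}, {"grip": 1, "x": 0, "y": -0.03, "z": 0, "rx": 0, "ry": 0, "rz": 0}, {"grip": 1, "x": 0, "y": 0, "z": 0, "rx": 0, "ry": 0, "rz": 0}]'

```text
time_s: 11.2
position: [0.4364, 0.035, 0.2144]
tool_rot: [[-0.861, -0.508, 0.001], [-0.508, 0.861, -0.0], [-0.0, -0.0, -1.0]]
ft_force: [-0.5, 0.8, -0.1]
grip_width: 0.0002
```

```bash
python3 st.py; python3 look.py b8; python3 - <<'E'
from h import *
for n in ("top","side"):
    grab(n)
    for t in ("feeder","dish_center","spool_center","driver_center"): print(n,t,[(np.round(b["point"],3).tolist(),round(b["conf"],2)) for b in finder.boxes_of(n,t)])
E
```

```text
11.2 [0.4364 0.035  0.2144] yaw -149.48 zax [ 5.e-04 -2.e-04 -1.e+00] [-0.53  0.79 -0.06] 0.00017493146688701334
to axis in tool: [-0.1315  0.1659  0.1043]
top 376 z pct 2,50,90,98 [0.093  0.1047 0.1107 0.1121]
lug ang 30.088081781189437
side 141 z pct 2,50,90,98 [0.0854 0.0987 0.1055 0.1075]
lug ang 34.655218609252245
top feeder [([0.638, -0.343, 0.085], 0.57), ([0.453, -0.355, 0.09], 0.44)]
top dish_center [([0.489, -0.01, 0.007], 0.67)]
top spool_center [([0.601, -0.004, 0.027], 0.69)]
top driver_center [([0.759, -0.037, 0.013], 0.55), ([0.602, -0.005, 0.028], 0.51)]
side feeder [([0.452, -0.357, 0.087], 0.71), ([0.561, -0.205, 0.087], 0.63), ([0.634, -0.35, 0.085], 0.62), ([0.758, -0.039, 0.015], 0.52)]
side dish_center [([0.49, -0.008, 0.012], 0.8)]
side spool_center [([0.6, -0.009, 0.028], 0.8)]
side driver_center [([0.76, -0.041, 0.018], 0.5)]
```

View pics/b8.png

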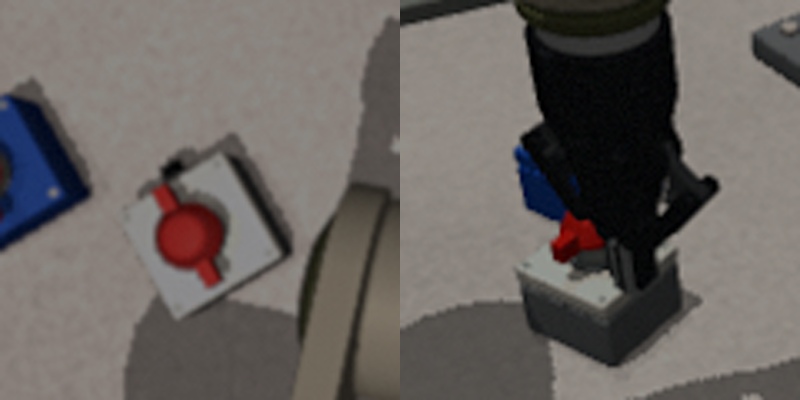

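The head is out again (top at about 0.112) and turned back to 30°. The loose items are where they were, and the arm is clear.

```bash
python3 -c "
from h import *
print(order.close_job())"
```

```text
the job is handed in; nothing more can be done
None
```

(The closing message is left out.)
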